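Dry a basket of cleaned meter parts

ROBOT

A 6-joint arm with a two-finger parallel gripper is mounted at the origin on the work surface. World frame = base frame: x ahead of the robot, y to its left, z up, the work surface at z = 0. Lengths are in m, angles in rad, forces in N, time in s.
With the tool pointing down it reaches from about 0.35 to 0.85 m from the base axis. Payload 8.1 kg.
Tool frame: the origin (TCP) lies at the very end of the fingers, on their centre line; the grasp point (between the pads) lies robot.hold_point_z behind it (robot.hold_point_z is the distance from the TCP to the grasp point, in m); z points along the fingers, y is the direction in which the jaws open and shut (so a half turn about z gives the same grasp; the last joint's range is limited). The gripper opens to 93 mm and grips with 3 to 60 N. Pads are 15 mm wide; open, the fingers measure 128 mm over their backs; the gripper's body (75 mm by 188 mm) begins 65 mm behind the grasp point.
Start: joints at [1.103, 0.13, 1.488, -0, 1.523, -0.085], TCP at [0.224, 0.557, 0.219] pointing down, gripper open.
Joint ranges: [-2.96, 2.96], [-0.89, 2.26], [0.02, 2.5], [-1.34, 4.48], [0, 2.73], [-2.66, 2.66]. Speed limits (rad/s): [2.39, 2.39, 2.79, 3.14, 3.14, 3.14].

INTERFACE

Orientations are given as a rotation vector (axis times angle).
In Python, from plant import robot, cams gives the robot as it stands. The module is installed in compiled form; this text tells all that it offers.
- The arm moves only by the tool step_arm, never from a script. Its argument "deltas" is a list of rows, each an object with "offset": the shift along the tool's x, y, z in cm, a list of three; "roll": the turn about the tool's z in rad. In form: [{"offset": [x, y, z], "roll": roll}, ...]. A call has 1 to 12 rows; each row shifts and turns the commanded pose from where the row before left it, along the tool's axes as they then stand; what a row does not reach is not made up. A row lasts 1/8 s, in which the tool goes at most 62.5 mm and 10.7 degrees, less where a joint would pass 70% of its speed; a pose out of reach is approached as far as the arm can. A call with a gripper value outside its range is refused whole. "fingers" is the finger opening in cm, from 0 to 9.3, set as the call begins (left out, the last holds). The fingers move at their own pace and stop on an object; "grip_force" is the grip in N (left out, the last holds). Time passes only in rows, so rows that do not move let the fingers close. It gives the time, the measured TCP pose, the force and the opening at its end, in the units of the state.
- robot.read_state(): the state, without advancing time (a new reading comes with each control period).
- cams.read_camera(name): name is "scene" or "top" or "wrist"; returns a dict with "pixels" (480x640x3 uint8, red, green, blue), "fx", "fy", "cx", "cy" (pixels), "extrinsics" (4x4, takes a point from world to camera coordinates). Camera axes: x right, y down, z forward; pixel columns grow to the right and rows downward; lengths in m; the calibration is good to about 2 mm. The wrist camera is an equidistant fisheye: a pixel r from the principal point sees the ray r / f radians off the axis. A picture is of the moment at which its call begins. There is no depth.
- robot.close_job(): hands the job in, once; it reports no verdict.
Trained networks look in a picture, given as the dict that the camera call returned (one of the last four; its "shot" number tells which), for a name from the list of things; names that differ only in an ending like _2 or _b are one class to them, and where a whole thing is asked for, a point or a joint stands for the part that bears it (a point fixed in the world has none). Each returns a list of dicts, best first, with "score" (0 to 1); they miss things now and then, are a little off and sometimes report something else, mostly with a low value. They report only what shows in the picture. A call takes as long as a camera call. They do not tell look-alikes from the thing itself.
- cams.boxes_of(picture, thing): "xy" ([column, row] in pixels, amid what is visible of it).
- cams.silhouettes(picture, thing): "mask" (480x640 bool, what is visible of it) and "xy" ([column, row] in pixels, amid what is visible of it).
- cams.pinpoint(picture, thing): "xy" ([column, row] in pixels: a listed point, or the origin of a listed thing).
The state is a dict: "t": time; "q": joint angles; "dq": joint speeds; "joint_torque": joint torques, N m; "tool_pos": TCP position; "orientation": TCP orientation; "force": force on the tool from outside, world axes, zero at the start; "wrist_torque": the same for the moment, N m; "opening": finger opening in m.
Only numpy, scipy, OpenCV 4.12 (cv2) and the standard library are available. Lean on these libraries where they do the work, as an engineer would, in place of code of your own. Each camera call takes 0.05 s, during which the arm holds its last target. There are 200 camera calls.

TASK

Load every housing bolt, reset arm and pointer hub that lies on the counter into the wire basket on the drip stand, then lift the basket by its bar and, keeping it level and not setting it down anywhere, hang it on the hooks in the dryer. Only when it hangs there, draw the lock pin out of the timer, park it in the notch at the timer's front, and turn the drum until the window shows the drying time, two minutes for each part in the basket, squarely in the middle. Leave the other things on the counter where they are.

Things in the scene. Friction and masses are not known exactly. Their poses are not given: they have to be found in the camera images.
- bolt_a_mid (a point): An iron housing bolt lying on its side: square head 26 x 26 x 12 mm, round shank 14 mm across and 48 mm long, square nut 26 x 26 x 10 mm at its end, 76 mm long over all, 150 g. Point: middle of the shank, 13 mm above what it lies on; x along the shank to the nut, z up as it first lies. None when absent
- bolt_b_mid (a point): A second, identical iron housing bolt lying on its side: square head 26 x 26 x 12 mm, round shank 14 mm across and 48 mm long, square nut 26 x 26 x 10 mm at its end, 76 mm long over all, 150 g. Point: middle of the shank, 13 mm above what it lies on; x along the shank to the nut, z up as it first lies. None when absent
- reset_arm_mid (a point): Brass reset arm lying flat, 77 mm long, 130 g: round boss (28 mm across, 18 mm high) at one end, straight bar 13 mm wide and 14 mm high, tab 22 mm high at the other end. Point: on the bar (free from 12 mm behind to 28 mm ahead of it), 7 mm above what it lies on; x along the bar from boss to tab, z up. None when absent
- hub_mid (a point): Silver aluminium pointer hub standing on its disc, 80 g: disc 40 mm across, 10 mm thick; on it an upright round sleeve 22 mm across, top 34 mm above the underside; a flat blade (5 mm high) reaches 44 mm from the sleeve's axis along x. Point: on the sleeve's axis, 22 mm above what it stands on; z up. None when absent
- basket: Steel wire basket, open on top, 150 mm (its x) by 184 mm (its y) outside, 320 g; origin under the centre of its floor, z up. Floor 4 mm and walls 3 mm thick, walls 35 mm high. A lift bar along x bridges its middle (y = 0), leaving a compartment 84 mm long (y) and 144 mm wide (x) on either side. Either way round is the same
- basket_grip (a point): Centre of the basket's lift bar, 58 mm above the basket's underside: flat bar 10 mm thick (basket y), 16 mm high, 150 mm long (basket x), on a strap at each end; take it from above, fingers closing along y
- basket_bar (a point): Centre of one of the two level cross bars by which the basket hangs: 8 x 8 mm, 90 mm long along the basket's x, 116 mm from the basket's centre in +y and its twin in -y, underside 44 mm above the basket's underside, each on a 16 mm wide tongue beyond the end wall
- drip_hang (a point): Hanging place on the drip stand, a low aluminium tray (184 mm in x, 261 mm in y) with an 88 mm high plate at each y end carrying two upturned hooks (60 mm apart, tips 86 mm above the counter, 20 mm channel between tip and plate for the cross bar). Point: where the basket's origin lies when it hangs here, 30 mm above the counter; y like the basket's y
- dryer_hang (a point): Hanging place in the dryer: the same hooks at the y ends of a shallow well with white side walls (60 mm high, 174 mm apart inside along x: 12 mm free on each side of the basket; 6 mm free along y in the hooks) and a grey blower 75 mm high behind it (+x). Point: where the basket's origin lies when it hangs here, 30 mm above the counter; y like the basket's y
- dial (a joint): Number drum (0 to 9 minutes) of the dryer's timer. It turns about an upright axis with the bar knob on it; one number shows in the window. Value in rad: 0 shows the 0, every 0.6283 rad clockwise seen from above brings the next number to the middle of the window; stops just before 0 and past 9. Stays where it is left (friction 0.1 N m). It cannot turn while the lock pin is in its bore
- dial_grip (a point): Centre of the black bar knob, on the drum's axis, 85 mm above the counter: 16 mm thick, 62 mm long (this point's y, turning with the drum), 30 mm high. It stands on the timer, a grey box 150 x 150 mm, 58 mm high, whose small black-framed window (28 mm) lies in the cover beyond the knob, away from the robot
- pin: Steel lock pin, 94 mm long, 90 g, standing in a 14 mm wide bore in the timer's cover, 50 mm from the drum's axis on the robot's side; origin at the centre of the underside of its collar, z up. Below the collar a round shank 10 mm across, 45 mm long; the collar, 30 mm across and 5 mm thick, rests on the cover
- pin_grip (a point): Centre of the pin's flat grip, 31 mm above the collar's underside: 30 mm wide (pin x), 14 mm thick (pin y), 36 mm high
- timer_notch (a point): Parking notch on the timer's front (robot's side): two flat prongs with a 20 mm slot between them along x and a 6 mm lip at their front ends. The parked pin stands upright, shank in the slot, collar on the prongs behind the lips. Point: where the collar's underside centre goes, 52 mm above the counter; about 5 mm free either way along x, 5 mm along y
- mechanism_mid (a point): Bystander: steel coin-release mechanism 100 x 75 x 46 mm with a chrome push button on top; point at its centre
- flag_window_mid (a point): Bystander: ruby glass flag window in a flat aluminium frame, 52 x 74 x 7 mm; point at its centre
- driver_grip (a point): Bystander: screwdriver 200 mm long; point on its handle
- brush_grip (a point): Bystander: brush 180 mm long; point on its handle
- oil_can: Bystander: oil can, 56 mm across, 110 mm high, origin under its centre
Things that resemble listed ones, but are neither listed nor needed, are in the scene too. What is shaped like the part that bears bolt_b_mid but blue or orange is not meant.

How it is judged:
By the outcome, as a careful person would: the job done as asked, in the order asked, and still so for the second after the job is handed in, with the robot touching nothing.
Of bolt_a, bolt_b, reset_arm, hub only 2 to 4 are there at a start; the rules pass over those that are not, and their reading is None.
At some moment in a run one of bolt_a, bolt_b, reset_arm, hub may be knocked a few centimetres aside while the robot is not near it.
It also fails if it takes over 210 s, if anything falls off the work surface, if the arm or the gripper's body presses on something with over 40 N, if the wrist force passes 120 N, or if a joint passes its speed limit or range.

## Working session

There is one attempt and no reset: what is moved stays moved. The work goes in short steps, Python scripts to look and compute and a tool call to move; the robot and the scene stay as the last step left them, time stands still between calls to the robot, and variables do not carry over. Pictures are saved under pics/ and viewed, about 12 in all and at most 16, crops included, and the job is handed in when it is done.

Besides the shell and the picture viewer there is one more tool, called after ">>>" as a command line: name --argument value ..., lists and objects as JSON in quotes. step_arm: Moves the arm, as the interface text tells. Its arguments: {"type":"object","properties":{"deltas":{"type":"array"},"fingers":{"type":"number"},"grip_force":{"type":"number"}},"required":["deltas"]}

```bash
mkdir -p pics; cat > h.py <<'E'
import numpy as np, cv2
from plant import robot, cams
from scipy.spatial.transform import Rotation as R
def save(p,name): cv2.imwrite('pics/'+name,p["pixels"][:,:,::-1])
def ray(p,xy):
    E=np.array(p["extrinsics"]);
    return E
def toworld(p,xy,z,fish=False):
    E=np.array(p["extrinsics"]);u=(xy[0]-p["cx"])/p["fx"];v=(xy[1]-p["cy"])/p["fy"]
    if fish:
        r=np.hypot(u,v); s=np.sin(r)/r if r>1e-9 else 1; d=np.array([u*s,v*s,np.cos(r)])
    else: d=np.array([u,v,1.])
    Rm=E[:3,:3];c=-Rm.T@E[:3,3];d=Rm.T@d
    return c+d*(z-c[2])/d[2]
def proj(p,X,fish=False):
    E=np.array(p["extrinsics"]);X=E[:3,:3]@np.array(X)+E[:3,3]
    if fish:
        r=np.hypot(X[0],X[1]);t=np.arctan2(r,X[2]);k=t/r if r>1e-9 else 0;u,v=X[0]*k,X[1]*k
    else:u,v=X[0]/X[2],X[1]/X[2]
    return np.array([p["cx"]+p["fx"]*u,p["cy"]+p["fy"]*v])
H=dict(bolt_a_mid=.013,reset_arm_mid=.007,hub_mid=.022,basket=.03,basket_grip=.088,drip_hang=.03,dryer_hang=.03,dial_grip=.085,pin=.058,pin_grip=.089,timer_notch=.052,basket_bar=.078,mechanism_mid=.023,flag_window_mid=.0035,driver_grip=.012,brush_grip=.01,oil_can=0)
E
python3 - <<'E'
from h import *
print(robot.hold_point_z, robot.read_state())
for n in ("top","scene"):
    p=cams.read_camera(n); save(p,n+"0.png"); print(n,p["fx"],p["cx"],p["cy"])
    for k,z in H.items():
        try: print(k,[(np.round(d["xy"]).tolist(),round(d["score"],2),np.round(toworld(p,d["xy"],z)[:2],4).tolist()) for d in cams.pinpoint(p,k)[:4]])
        except Exception as e: print(k,e)
E
```

```text
0.0188 {'t': 0.0, 'q': array([ 1.10262093e+00,  1.31166650e-01,  1.48930138e+00, -1.40535997e-06,
        1.52301094e+00, -8.53751279e-02]), 'dq': array([-0.00034767, -0.00185067, -0.0015812 , -0.00037485, -0.00072637,
       -0.00042776]), 'joint_torque': array([-1.25553174e-04, -5.59840786e+01, -4.91766536e+01,  7.67193083e-02,
        3.50327126e-02, -1.79225744e-04]), 'tool_pos': array([0.22381153, 0.55606087, 0.21757205]), 'orientation': array([-5.97538480e-01, -3.08371759e+00,  2.85039073e-03]), 'force': array([-0.54226637,  0.61044095, -0.41979374]), 'wrist_torque': array([-0.0358205 , -0.01146721, -0.02737731]), 'opening': 0.09290696619423064}
top 443.75406007115316 326.6132590854887 233.38789552134642
bolt_a_mid []
reset_arm_mid []
hub_mid [([226.0, 252.0], 0.49, [0.391, 0.2735]), ([447.0, 162.0], 0.19, [0.6193, -0.2848])]
basket [([446.0, 162.0], 0.86, [0.6184, -0.2822]), ([338.0, 162.0], 0.7, [0.6176, -0.0086]), ([333.0, 245.0], 0.65, [0.4086, 0.004])]
basket_grip [([459.0, 157.0], 0.8, [0.6163, -0.2967]), ([217.0, 192.0], 0.57, [0.5348, 0.2831])]
drip_hang [([447.0, 160.0
[... 1153 characters left out ...]
0, 256.0], 0.2, [0.4418, -0.0104])]
dial_grip [([121.0, 333.0], 0.61, [0.438, -0.4564]), ([449.0, 222.0], 0.55, [0.6358, 0.2982])]
pin []
pin_grip [([434.0, 213.0], 0.61, [0.5901, 0.2955])]
timer_notch [([414.0, 218.0], 0.6, [0.541, 0.2862]), ([303.0, 313.0], 0.36, [0.6015, -0.1485])]
basket_bar [([304.0, 314.0], 0.64, [0.6235, -0.1665])]
mechanism_mid [([445.0, 184.0], 0.94, [0.4711, 0.5241]), ([450.0, 221.0], 0.43, [0.5905, 0.381])]
flag_window_mid [([302.0, 254.0], 0.91, [0.4142, 0.0156])]
driver_grip [([123.0, 338.0], 0.62, [0.3785, -0.439])]
brush_grip [([394.0, 182.0], 0.68, [0.3532, 0.4394]), ([301.0, 313.0], 0.57, [0.5681, -0.1237])]
oil_can [([119.0, 386.0], 0.83, [0.474, -0.4976])]
```

View pics/top0.png

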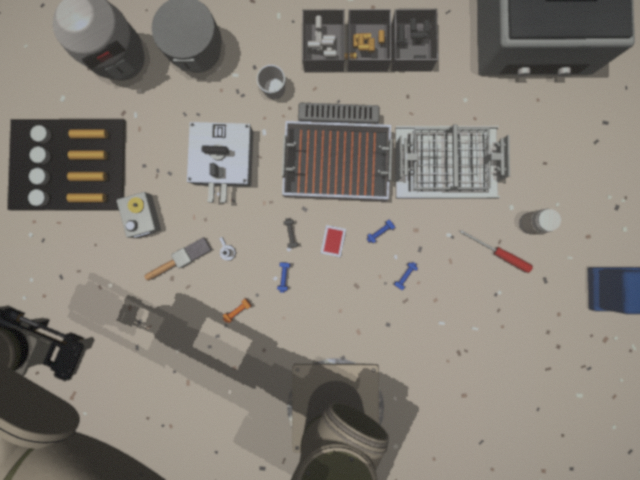

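View pics/scene0.png

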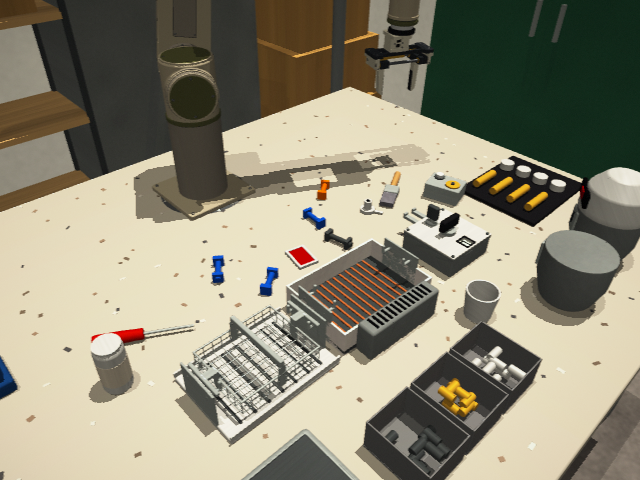

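```bash
python3 - <<'E'
from h import *
a=cv2.imread('pics/top0.png');b=cv2.imread('pics/scene0.png')
c1=cv2.resize(a[200:340,130:430],(800,373),interpolation=cv2.INTER_CUBIC)
c2=cv2.resize(b[160:300,190:490],(800,373),interpolation=cv2.INTER_CUBIC)[:,:]
cv2.imwrite('pics/c1.png',np.vstack([cv2.resize(c1,(640,299)),cv2.resize(c2,(640,299))]))
p=cams.read_camera("top")
m=cams.silhouettes(p,"bolt_a_mid")
for d in m[:8]: print("bolt",d["score"],d["xy"])
for d in cams.silhouettes(p,"reset_arm_mid")[:5]: print("arm",d["score"],d["xy"])
for xy in [(292,233),(237,310),(285,277),(381,232),(405,275)]: print(xy,toworld(p,xy,.013).round(3))
for n in ["basket","pin","hub_mid","dial"]:
  for d in cams.silhouettes(p,n)[:3]:
    pts=np.argwhere(d["mask"])[:,::-1].astype(np.float32); print(n,d["score"],d["xy"],cv2.minAreaRect(pts))
E
```

```text
bolt 0.59 [333.7, 245.0]
arm 0.68 [541.9, 220.2]
(292, 233) [0.439 0.109 0.013]
(237, 310) [0.244 0.247 0.013]
(285, 277) [0.328 0.126 0.013]
(381, 232) [ 0.442 -0.118  0.013]
(405, 275) [ 0.333 -0.178  0.013]
basket 0.85 [451.3, 152.8] ((453.0, 157.5), (65.0, 100.0), 90.0)
pin 0.52 [216.4, 168.8] ((215.5, 170.0), (14.0, 13.0), 90.0)
hub_mid 0.66 [227.1, 253.0] ((228.0, 249.5), (21.0, 14.0), 90.0)
hub_mid 0.19 [221.2, 155.4] ((219.52783203125, 162.38763427734375), (64.66050720214844, 80.18993377685547), 2.602562189102173)
dial 0.79 [214.6, 147.7] ((219.22933959960938, 142.7240753173828), (25.90791130065918, 33.831199645996094), 33.023868560791016)
```

View pics/c1.png

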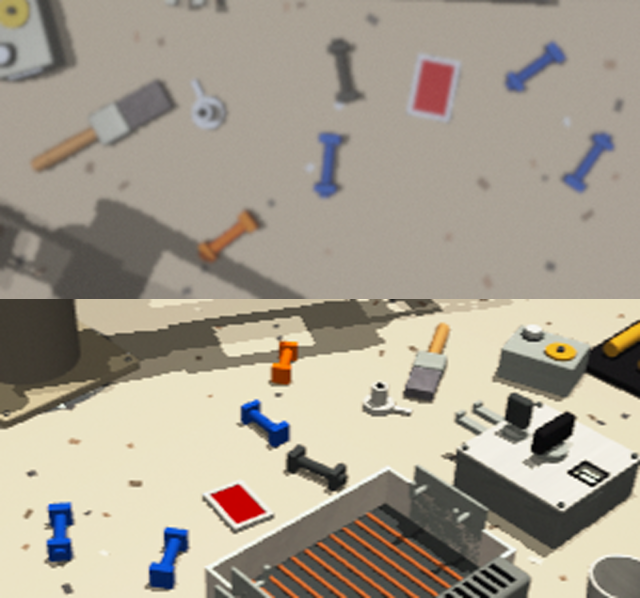

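>>> step_arm --deltas '[{"offset": [-4.5,-4.1,0],"roll": 0},{"offset": [-4.5,-4.1,0],"roll": 0},{"offset": [-4.5,-4.1,0],"roll": 0},{"offset": [-4.5,-4.1,0],"roll": 0},{"offset": [-4.5,-4.1,0],"roll": 0},{"offset": [-4.5,-4.1,0],"roll": 0},{"offset": [-4.5,-4.1,0],"roll": 0},{"offset": [-4.5,-4.1,0],"roll": 0},{"offset": [0,0,0],"roll": -0.15},{"offset": [0,0,0],"roll": -0.15},{"offset": [0,0,0],"roll": -0.15},{"offset": [0,0,0],"roll": -0.15}]' --fingers 6 --grip_force 30

```text
t: 3.65
tool_pos: [0.4356, 0.1177, 0.2188]
orientation: [-0.348, 3.122, 0.0]
force: [-0.2, 0.2, -0.9]
opening: 0.0599
```

```bash
cat >> h.py <<'E'
def pose():
    s=robot.read_state(); M=R.from_rotvec(s["orientation"]).as_matrix(); return s,np.array(s["tool_pos"]),M
def go(x,y,z,phi=None):
    s,p,M=pose(); cur=np.degrees(np.arctan2(M[1,0],M[0,0]))
    d=M.T@(np.array([x,y,z])-p)*100
    print("t %.2f pos %s phi %.1f q6 %.2f | offset cm %s roll %s"%(s["t"],p.round(4),cur,s["q"][5],d.round(2),None if phi is None else round(-np.radians((phi-cur+180)%360-180),3)))
def wrist(name=None):
    p=cams.read_camera("wrist")
    if name: save(p,name)
    return p
def find(p,k,z,fish=True):
    for d in cams.pinpoint(p,k)[:4]: print(k,np.round(d["xy"]),round(d["score"],2),toworld(p,d["xy"],z,fish)[:2].round(4))
E
python3 - <<'E'
from h import *
p=wrist("w1.png"); go(.439,.109,.1,193)
for k in ("bolt_a_mid","hub_mid","reset_arm_mid","dial_grip","pin_grip","timer_notch","dryer_hang","basket_grip","basket_bar"): find(p,k,H[k])
for d in cams.silhouettes(p,"bolt_a_mid")[:4]: print(d["score"],d["xy"],toworld(p,d["xy"],.013,True)[:2])
E
```

```text
t 3.70 pos [0.4356 0.1178 0.2188] phi -166.9 q6 -1.65 | offset cm [-0.13 -0.93 11.88] roll 0.002
hub_mid [472. 206.] 0.86 [0.3946 0.2753]
dial_grip [584. 205.] 0.35 [0.3545 0.3703]
pin_grip [587. 313.] 0.4 [0.4636 0.4311]
timer_notch [474. 204.] 0.15 [0.3887 0.2619]
basket_grip [584. 311.] 0.47 [0.4626 0.4261]
0.24 [581.6, 290.0] [0.4600173  0.48528005]
```

View pics/w1.png

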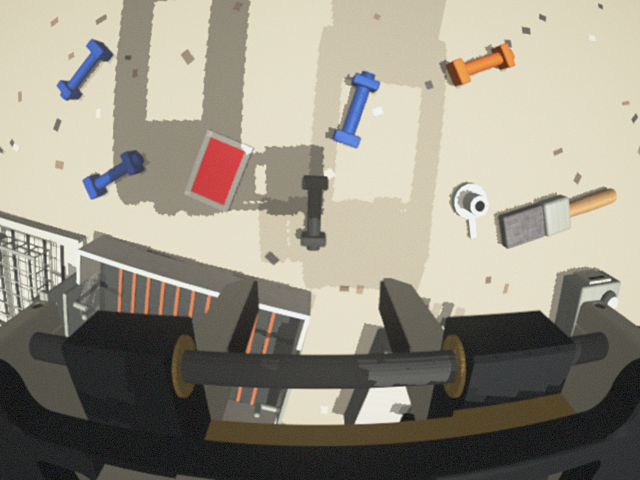

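```bash
python3 - <<'E'
from h import *
p=wrist()
a=toworld(p,(316,187),.022,True);b=toworld(p,(313.5,240),.022,True);m=toworld(p,(314.5,213),.018,True)
print(a,b,m,np.degrees(np.arctan2(*(a-b)[1::-1])),np.linalg.norm(a-b))
go(m[0],m[1],.004,193)
E
```

```text
[0.41328529 0.11115575 0.022     ] [0.46704586 0.12027317 0.022     ] [0.44016257 0.11544358 0.018     ] -170.37462113105195 0.05452821581563287
t 4.25 pos [0.4355 0.1179 0.2187] phi -167.6 q6 -1.64 | offset cm [-0.4  -0.34 21.47] roll -0.01
```

>>> step_arm --deltas '[{"offset": [-0.2,-0.2,5],"roll": 0.05},{"offset": [-0.2,-0.1,5],"roll": 0},{"offset": [0,0,5],"roll": 0},{"offset": [0,0,4],"roll": 0},{"offset": [0,0,2.4],"roll": 0},{"offset": [0,0,0],"roll": 0}]'

```text
t: 5.0
tool_pos: [0.4387, 0.1155, 0.0033]
orientation: [0.262, -3.128, 0.0]
force: [0.6, -0.2, 0.7]
opening: 0.0601
```

>>> step_arm --deltas '[{"offset": [0,0,0],"roll": 0},{"offset": [0,0,0],"roll": 0},{"offset": [0,0,0],"roll": 0},{"offset": [0,0,-2],"roll": 0},{"offset": [0,0,-4],"roll": 0},{"offset": [0,0,-4],"roll": 0}]' --fingers 0 --grip_force 30

```text
t: 5.75
tool_pos: [0.4398, 0.1156, 0.1059]
orientation: [0.262, -3.13, 0.0]
force: [0.9, 1.6, -0.1]
opening: 0.0046
```

```bash
python3 - <<'E'
from h import *
p=wrist("w2.png"); go(.44,.1155,.2,-170); print(robot.read_state()["opening"])
E
```

```text
t 5.80 pos [0.4432 0.1162 0.112 ] phi -170.4 q6 -1.59 | offset cm [ 0.26 -0.02 -8.8 ] roll -0.007
0.0019065891034260782
```

View pics/w2.png

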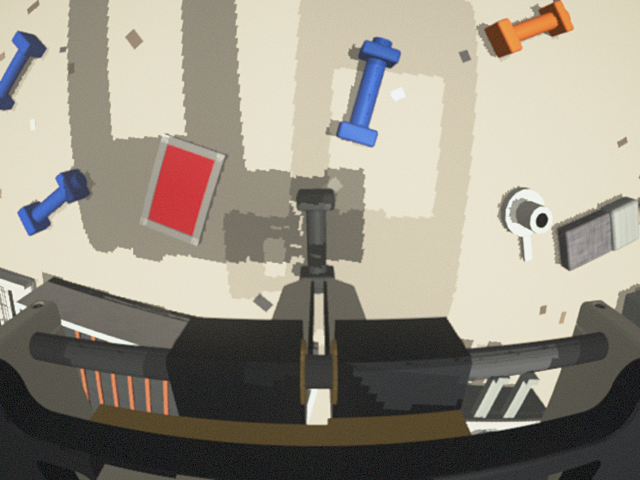

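```bash
python3 - <<'E'
from h import *
p=wrist()
a=toworld(p,(316,197),.022,True);b=toworld(p,(317,270),.022,True);m=toworld(p,(316.5,232),.018,True)
print(a,b,m,np.degrees(np.arctan2(*(a-b)[1::-1])),np.linalg.norm(a-b))
go(m[0],m[1],.0035,-170.4)
E
```

```text
[0.41253537 0.1099436  0.022     ] [0.46633976 0.11966799 0.022     ] [0.43869466 0.11465347 0.018     ] -169.75518433274888 0.0546761022441555
t 5.85 pos [0.4436 0.1162 0.1102] phi -170.4 q6 -1.59 | offset cm [ 0.61 -0.07 10.66] roll -0.0
```

>>> step_arm --deltas '[{"offset": [0.1,0,0],"roll": 0},{"offset": [0,0,0],"roll": 0},{"offset": [0,0,0],"roll": 0},{"offset": [0,0,0],"roll": 0},{"offset": [0.2,-0.1,4],"roll": 0},{"offset": [0.2,0,4],"roll": 0},{"offset": [0,0,2],"roll": 0},{"offset": [0,0,0.6],"roll": 0},{"offset": [0,0,0],"roll": 0}]' --fingers 4

```text
t: 6.98
tool_pos: [0.4336, 0.1136, 0.0002]
orientation: [0.262, -3.125, 0.001]
force: [-21.3, -3.8, 34.7]
opening: 0.0401
```

>>> step_arm --deltas '[{"offset": [0,0,0],"roll": 0},{"offset": [0,0,0],"roll": 0},{"offset": [0,0,0],"roll": 0},{"offset": [0,0,0],"roll": 0},{"offset": [0,0,0],"roll": 0},{"offset": [0,0,0],"roll": 0},{"offset": [0,0,0],"roll": 0}]' --fingers 0

```text
t: 7.85
tool_pos: [0.4372, 0.1141, 0.0003]
orientation: [-0.262, 3.127, 0.0]
force: [-0.7, -0.5, 10.5]
opening: 0.0129
```

>>> step_arm --deltas '[{"offset": [0,0,-3],"roll": 0},{"offset": [0,0,-5],"roll": 0},{"offset": [0,0,-5],"roll": 0.083},{"offset": [0,0,-5],"roll": 0.083},{"offset": [-2.25,-4.4,0],"roll": 0},{"offset": [-2.25,-4.4,0],"roll": 0},{"offset": [-2.25,-4.4,0],"roll": 0},{"offset": [-2.25,-4.4,0],"roll": 0},{"offset": [-2.25,-4.4,0],"roll": 0},{"offset": [-2.25,-4.4,0],"roll": 0},{"offset": [-2.25,-4.4,0],"roll": 0},{"offset": [0,0,0],"roll": 0}]'

```text
t: 9.35
tool_pos: [0.5932, -0.197, 0.1769]
orientation: [-0.003, -3.14, -0.0]
force: [-0.9, -0.3, -1.9]
opening: 0.013
```

```bash
python3 - <<'E'
from h import *
p=wrist("w3.png"); go(.618,-.238,.1,180); print(robot.read_state()["opening"])
for k in ("basket","basket_grip","basket_bar","drip_hang","dryer_hang"): find(p,k,H[k])
E
```

```text
t 9.40 pos [ 0.5928 -0.1951  0.1771] phi 179.9 q6 -1.97 | offset cm [-2.55 -4.29  7.7 ] roll -0.001
0.01301769804558367
basket [223. 254.] 0.62 [ 0.6221 -0.2836]
basket_grip [201. 277.] 0.78 [ 0.6214 -0.2867]
basket_bar [353. 276.] 0.79 [ 0.6242 -0.1699]
drip_hang [221. 253.] 0.57 [ 0.6212 -0.2848]
dryer_hang [518. 251.] 0.73 [0.6209 0.0007]
```

View pics/w3.png

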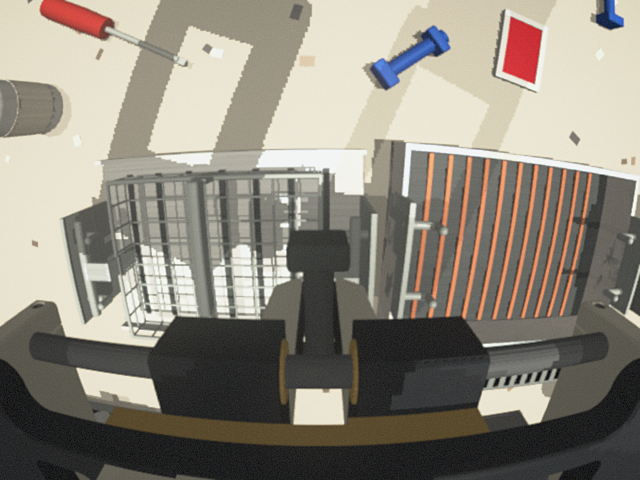

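>>> step_arm --deltas '[{"offset": [-1.1,-2.2,0],"roll": 0},{"offset": [-1.1,-2.2,0],"roll": 0},{"offset": [0,0,0],"roll": 0},{"offset": [0,0,4],"roll": 0},{"offset": [0,0,4],"roll": 0},{"offset": [0,0,3],"roll": 0},{"offset": [0,0,2],"roll": 0},{"offset": [0,0,0.7],"roll": 0},{"offset": [0,0,0],"roll": 0},{"offset": [0,0,0],"roll": 0}]'

```text
t: 10.9
tool_pos: [0.6163, -0.2384, 0.0434]
orientation: [-0.002, 3.139, -0.002]
force: [-0.3, -0.4, -0.5]
opening: 0.0132
```

>>> step_arm --deltas '[{"offset": [0,0,0.4],"roll": 0},{"offset": [0,0,0.3],"roll": 0},{"offset": [0,0,0],"roll": 0},{"offset": [0,0,0],"roll": 0}]'

```text
t: 11.4
tool_pos: [0.6151, -0.2379, 0.0346]
orientation: [0.002, -3.141, -0.0]
force: [-0.0, 0.6, -1.4]
opening: 0.0127
```

>>> step_arm --deltas '[{"offset": [0,0,0],"roll": 0},{"offset": [0,0,0],"roll": 0},{"offset": [0,0,0],"roll": 0},{"offset": [0,0,-4],"roll": 0},{"offset": [0,0,-4],"roll": 0},{"offset": [0,0,-5],"roll": 0},{"offset": [0,0,-4],"roll": 0},{"offset": [0,0,0],"roll": 0}]' --fingers 3

```text
t: 12.4
tool_pos: [0.6176, -0.2391, 0.2103]
orientation: [-0.002, 3.134, -0.006]
force: [1.1, -0.3, -1.0]
opening: 0.03
```

```bash
python3 - <<'E'
from h import *
p=wrist("w4.png"); go(.395,.26,.2,-170); print(robot.read_state()["opening"])
t=cams.read_camera("top"); find(t,"hub_mid",.022,False); save(t,"t1.png")
E
```

```text
t 12.45 pos [ 0.6164 -0.2385  0.2072] phi -179.9 q6 -2.02 | offset cm [22.08 49.88  0.53] roll -0.173
0.029926608539213917
hub_mid [226. 253.] 0.55 [0.388  0.2752]
hub_mid [217. 193.] 0.52 [0.5407 0.3004]
```

>>> step_arm --deltas '[{"offset": [2.2,5.1,0],"roll": 0},{"offset": [2.2,5.1,0],"roll": 0},{"offset": [2.2,5.1,0],"roll": 0},{"offset": [2.2,5.1,0],"roll": 0},{"offset": [2.2,5.1,0],"roll": 0},{"offset": [2.2,5.1,0],"roll": 0},{"offset": [2.2,5.1,0],"roll": 0},{"offset": [2.2,5.1,0],"roll": 0},{"offset": [2.2,5.1,0],"roll": 0},{"offset": [2.2,5.1,5],"roll": 0},{"offset": [0,0,4],"roll": 0},{"offset": [0,0,0],"roll": 0}]' --fingers 6

```text
t: 14.05
tool_pos: [0.3941, 0.262, 0.1178]
orientation: [0.004, -3.133, 0.007]
force: [0.3, -0.4, -0.0]
opening: 0.0602
```

```bash
python3 - <<'E'
from h import *
p=wrist("w5.png")
for z in (.022,): find(p,"hub_mid",z)
for d in cams.silhouettes(p,"hub_mid")[:2]: print(d["score"],d["xy"])
go(.395,.275,.013,180)
E
```

```text
hub_mid [343. 238.] 0.69 [0.3929 0.2801]
hub_mid [357. 423.] 0.37 [0.5758 0.2996]
0.96 [340.0, 234.5]
t 14.20 pos [0.3988 0.2632 0.1238] phi -180.0 q6 -1.10 | offset cm [ 0.39  1.18 11.08] roll 0.0
```

View pics/w5.png

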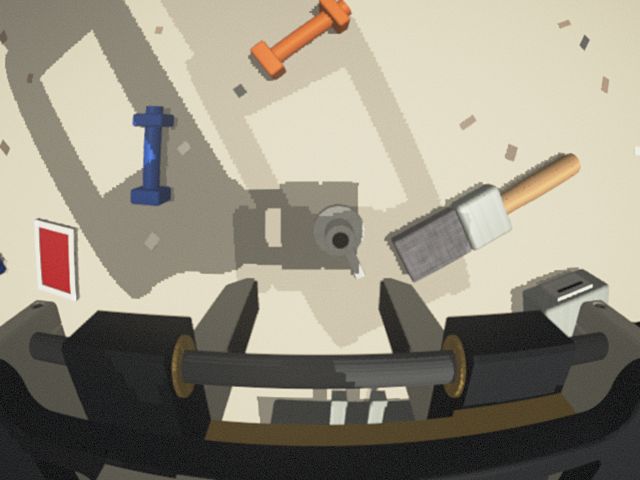

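```bash
python3 - <<'E'
from h import *
p=wrist()
m=toworld(p,(340.5,240),.034,True); print(m,toworld(p,(335,230),.01,True),toworld(p,(392,240),.01,True))
go(m[0],m[1],.0125,180)
E
```

```text
[0.39814258 0.27991923 0.034     ] [0.39717555 0.27696188 0.01      ] [0.40535339 0.32269997 0.01      ]
t 14.25 pos [0.3995 0.2634 0.1245] phi -180.0 q6 -1.10 | offset cm [ 0.15  1.64 11.2 ] roll 0.0
```

>>> step_arm --deltas '[{"offset": [0.1,0.8,0],"roll": 0},{"offset": [0.05,0.75,0],"roll": 0},{"offset": [0,0,2],"roll": -0.17},{"offset": [0,0,2],"roll": -0.17},{"offset": [0,0,2],"roll": 0},{"offset": [0,0,2],"roll": 0},{"offset": [0,0,1],"roll": 0},{"offset": [0,0,0],"roll": 0},{"offset": [0,0,0],"roll": 0}]' --fingers 3.4

```text
t: 15.38
tool_pos: [0.3973, 0.2794, 0.0337]
orientation: [-0.533, 3.095, 0.001]
force: [-0.7, 0.2, -0.4]
opening: 0.0338
```

```bash
python3 - <<'E'
from h import *
p=wrist("w6.png")
find(p,"hub_mid",.022)
go(.398,.279,.013,180)
E
```

```text
hub_mid [319. 274.] 0.85 [0.3918 0.2783]
t 15.47 pos [0.3974 0.2794 0.0338] phi -160.5 q6 -1.40 | offset cm [-0.04 -0.06  2.08] roll 0.341
```

View pics/w6.png

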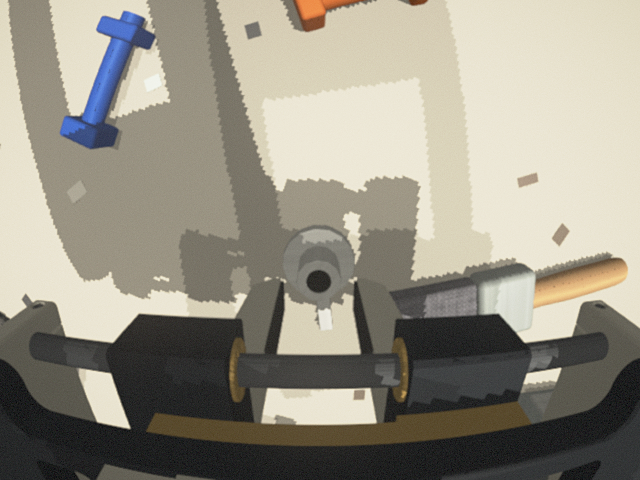

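>>> step_arm --deltas '[{"offset": [0.3,0,1],"roll": 0},{"offset": [0,0,1],"roll": 0},{"offset": [0,0,0],"roll": 0},{"offset": [0,0,0],"roll": 0}]'

```text
t: 15.98
tool_pos: [0.3937, 0.2779, 0.0126]
orientation: [0.533, -3.096, 0.0]
force: [0.1, -0.1, 0.8]
opening: 0.0337
```

>>> step_arm --deltas '[{"offset": [0,0,0],"roll": 0},{"offset": [0,0,0],"roll": 0},{"offset": [0,0,0],"roll": 0},{"offset": [0,0,0],"roll": 0},{"offset": [0,0,-2],"roll": 0},{"offset": [0,0,-4],"roll": 0},{"offset": [0,0,-4],"roll": 0},{"offset": [0,0,-4],"roll": 0},{"offset": [0,0,-4],"roll": 0.17},{"offset": [0,0,0],"roll": 0.17},{"offset": [0,0,0],"roll": 0}]' --fingers 0

```text
t: 17.35
tool_pos: [0.3938, 0.278, 0.1929]
orientation: [-0.004, 3.141, 0.0]
force: [-0.3, -0.3, -1.7]
opening: 0.0215
```

```bash
python3 - <<'E'
from h import *
p=wrist("w7.png");print(robot.read_state()["opening"])
go(.621,-.331,.19,180)
E
```

```text
0.021146698398239613
t 17.40 pos [0.3935 0.2777 0.1923] phi -179.7 q6 -1.07 | offset cm [-22.45 -60.99   0.24] roll 0.005
```

>>> step_arm --deltas '[{"offset": [-1.85,-5.07,0],"roll": 0},{"offset": [-1.85,-5.07,0],"roll": 0},{"offset": [-1.85,-5.07,0],"roll": 0},{"offset": [-1.85,-5.07,0],"roll": 0},{"offset": [-1.85,-5.07,0],"roll": 0},{"offset": [-1.85,-5.07,0],"roll": 0},{"offset": [-1.85,-5.07,0],"roll": 0},{"offset": [-1.85,-5.07,0],"roll": 0},{"offset": [-1.85,-5.07,0],"roll": 0},{"offset": [-1.85,-5.07,0],"roll": 0},{"offset": [-1.85,-5.07,0],"roll": 0},{"offset": [-1.85,-5.07,0],"roll": 0}]'

```text
t: 18.9
tool_pos: [0.6164, -0.3315, 0.1911]
orientation: [0.009, -3.14, -0.002]
force: [0.5, 1.0, -0.4]
opening: 0.0211
```

```bash
python3 - <<'E'
from h import *
p=wrist("w8.png");print(robot.read_state()["opening"])
for k in ("basket","basket_grip","basket_bar"): find(p,k,H[k])
go(.615,-.331,.048,180)
E
```

```text
0.021244903753304647
basket [368. 223.] 0.91 [ 0.6202 -0.2848]
basket_grip [377. 244.] 0.83 [ 0.6226 -0.2857]
basket_bar [505. 242.] 0.74 [ 0.6239 -0.1697]
t 19.10 pos [ 0.6156 -0.3305  0.1901] phi -179.8 q6 -2.14 | offset cm [ 0.02 -0.08 14.21] roll 0.003
```

View pics/w8.png

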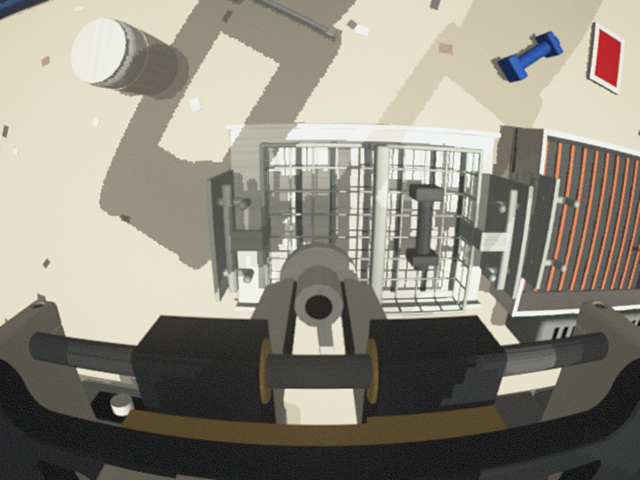

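>>> step_arm --deltas '[{"offset": [0,-0.1,4],"roll": 0},{"offset": [0,0,4],"roll": 0},{"offset": [0,0,3],"roll": 0},{"offset": [0,0,2],"roll": 0},{"offset": [0,0,1],"roll": 0},{"offset": [0,0,0.2],"roll": 0},{"offset": [0,0,0],"roll": 0},{"offset": [0,0,0],"roll": 0}]'

```text
t: 20.1
tool_pos: [0.6173, -0.3317, 0.0523]
orientation: [-0.002, 3.14, -0.002]
force: [0.1, -0.4, -1.4]
opening: 0.0209
```

>>> step_arm --deltas '[{"offset": [0,0,0],"roll": 0},{"offset": [0,0,0],"roll": 0},{"offset": [0,0,0],"roll": 0},{"offset": [0,0,-3],"roll": 0},{"offset": [0,0,-4],"roll": 0},{"offset": [0,0,-4],"roll": 0},{"offset": [0,2.5,-3],"roll": 0},{"offset": [0,2.1,0],"roll": 0},{"offset": [0,0,0],"roll": 0},{"offset": [0,0,0],"roll": 0},{"offset": [0,0,0],"roll": 0}]' --fingers 3.4

```text
t: 21.48
tool_pos: [0.6158, -0.2855, 0.1892]
orientation: [0.001, -3.139, -0.001]
force: [-0.6, 0.2, -0.0]
opening: 0.0339
```

```bash
python3 - <<'E'
from h import *
p=wrist("w9.png");print(robot.read_state()["opening"])
for k in ("basket","basket_grip","basket_bar","hub_mid"): find(p,k,H[k])
s=cams.read_camera("scene");save(s,"s1.png");find(s,"basket_grip",.088,False);find(s,"basket_bar",.078,False)
t=cams.read_camera("top");save(t,"t2.png");find(t,"hub_mid",.052,False)
a=cv2.resize(p["pixels"][60:400,150:560],(480,400));b=cv2.resize(s["pixels"][160:420,150:450],(460,400))
cv2.imwrite('pics/c2.png',np.hstack([a,b])[:,:,::-1][:,:800])
go(.621,-.285,.069,180)
E
```

```text
0.03401611693192185
basket [316. 227.] 0.55 [ 0.6227 -0.2867]
basket_grip [315. 249.] 0.6 [ 0.6252 -0.2872]
basket_bar [459. 243.] 0.59 [ 0.6235 -0.1689]
hub_mid [263. 227.] 0.66 [ 0.6251 -0.3361]
hub_mid [319. 225.] 0.41 [ 0.6233 -0.2841]
basket_grip [256. 342.] 0.84 [ 0.6248 -0.2861]
basket_bar [306. 309.] 0.64 [ 0.6171 -0.1548]
basket_bar [258. 360.] 0.44 [ 0.6534 -0.3035]
t 21.98 pos [ 0.6166 -0.2852  0.1909] phi -179.9 q6 -2.08 | offset cm [-0.44  0.02 12.19] roll 0.001
```

View pics/c2.png

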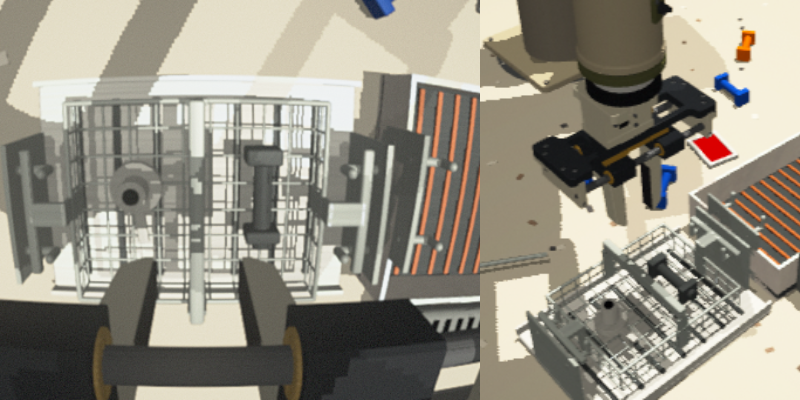

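>>> step_arm --deltas '[{"offset": [-0.6,-0.1,4],"roll": 0},{"offset": [0,0,4],"roll": 0},{"offset": [0,0,3],"roll": 0},{"offset": [0,0,1],"roll": 0},{"offset": [0,0,0],"roll": 0},{"offset": [0,0,0],"roll": 0}]' --fingers 3.0

```text
t: 22.72
tool_pos: [0.6237, -0.2868, 0.073]
orientation: [-0.002, 3.139, -0.002]
force: [0.3, -0.0, -0.0]
opening: 0.03
```

>>> step_arm --deltas '[{"offset": [0,0,0],"roll": 0},{"offset": [0,0,0],"roll": 0},{"offset": [0,0,0],"roll": 0},{"offset": [0,0,0],"roll": 0},{"offset": [0,0,0],"roll": 0},{"offset": [0,0,0],"roll": 0}]' --fingers 0 --grip_force 60

```text
t: 23.48
tool_pos: [0.6229, -0.2864, 0.0715]
orientation: [-0.002, 3.141, -0.001]
force: [-1.1, 0.1, 5.0]
opening: 0.0092
```

```bash
python3 - <<'E'
from h import *
s=robot.read_state();print(s["force"],s["wrist_torque"],s["opening"])
go(.621,-.285,.069,180)
E
```

```text
[-1.13471727  0.1406007   5.04627806] [0.1313316  0.12301374 0.01749193] 0.009184606930301363
t 23.48 pos [ 0.6229 -0.2864  0.0715] phi -179.9 q6 -2.08 | offset cm [0.19 0.14 0.25] roll 0.001
```

>>> step_arm --deltas '[{"offset": [0,0,-0.7],"roll": 0},{"offset": [0,0,-1],"roll": 0},{"offset": [0,0,-1.3],"roll": 0},{"offset": [0,0,-1.5],"roll": 0},{"offset": [0,0,-1.5],"roll": 0},{"offset": [0,0,-1.5],"roll": 0},{"offset": [0,0,-1.5],"roll": 0},{"offset": [0,0,-1.5],"roll": 0},{"offset": [0,0,-1],"roll": 0},{"offset": [0,0,-0.5],"roll": 0},{"offset": [0,0,0],"roll": 0}]'

```text
t: 24.85
tool_pos: [0.6226, -0.2862, 0.191]
orientation: [-0.002, 3.141, -0.0]
force: [0.0, 0.9, -5.6]
opening: 0.0094
```

```bash
python3 - <<'E'
from h import *
p=wrist("w10.png")
s=robot.read_state();print(s["force"],s["wrist_torque"],s["opening"])
find(p,"dryer_hang",.03);find(p,"basket_grip",.088);find(p,"basket_bar",.078)
t=cams.read_camera("top");save(t,"t3.png");find(t,"dryer_hang",.03,False)
t=cams.read_camera("scene");save(t,"s3.png");find(t,"dryer_hang",.03,False)
a=cv2.resize(p["pixels"],(400,300));b=cv2.resize(t["pixels"][160:420,120:460],(400,300))
cv2.imwrite('pics/c3.png',np.hstack([a,b])[:,:,::-1])
go(.621,0,.18,180)
E
```

```text
[ 0.58147083  0.94528341 -6.12557581] [ 0.02921402 -0.0089561  -0.01031187] 0.009452504865828505
dryer_hang [581. 223.] 0.72 [0.6236 0.0017]
basket_grip [315. 308.] 0.79 [ 0.6838 -0.2879]
basket_grip [537. 292.] 0.53 [ 0.6755 -0.0871]
basket_bar [533. 290.] 0.81 [ 0.6773 -0.0849]
dryer_hang [337. 159.] 0.92 [ 0.6258 -0.0071]
dryer_hang [433. 210.] 0.7 [0.5356 0.3785]
dryer_hang [358. 289.] 0.55 [0.6119 0.0048]
dryer_hang [121. 333.] 0.5 [ 0.3821 -0.4403]
t 25.25 pos [ 0.6224 -0.2861  0.1904] phi -179.9 q6 -2.08 | offset cm [ 0.1  28.61  1.05] roll 0.001
```

View pics/c3.png

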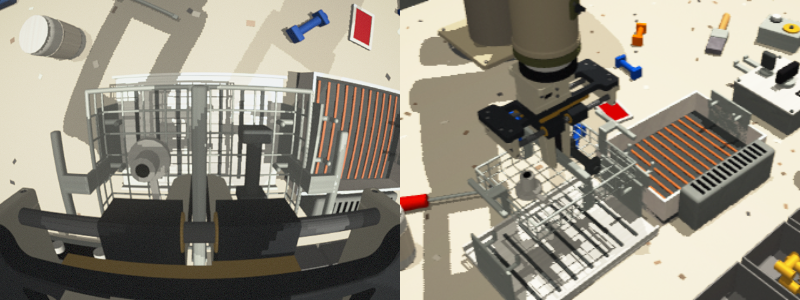

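```bash
cat > ov.py <<'E'
from h import *
def lines(p,x,y,yaw):
    c,s=np.cos(yaw),np.sin(yaw); W=lambda a,b,z:proj(p,[x+c*a-s*b,y+s*a+c*b,z])
    L=[]
    for sx in(-.087,.087): L.append((W(sx,-.12,.06),W(sx,.12,.06)))
    for sy in(-.1305,.1305): L.append((W(-.06,sy,.088),W(.06,sy,.088)))
    for sx in(-.03,.03):
        for sy in(-.106,.106): L.append((W(sx,sy,.076),W(sx,sy,.086)))
    return L
E
python3 - <<'E'
from ov import *
t=cams.read_camera("top");s=cams.read_camera("scene")
def crop(img,p,x0,y0,w,h,k):
    im=cv2.resize(img[y0:y0+h,x0:x0+w],None,fx=k,fy=k,interpolation=cv2.INTER_CUBIC)
    for a,b in lines(p,.621,0,0):
        f=lambda q:tuple(int(v) for v in ((q-[x0-.5,y0-.5])*k))
        cv2.line(im,f(a),f(b),(0,255,0),1)
    return im
A=crop(cv2.imread('pics/top0.png'),t,272,95,130,115,4.6)   # 598x529
B=crop(cv2.imread('pics/s1.png'),s,0,0,10,10,1)
# wall/hook check on scene
C=crop(cv2.imread('pics/scene0.png'),s,280,232,170,125,3)
cv2.imwrite('pics/c4.png',A); cv2.imwrite('pics/c5.png',C)
E
```

```text
(no output)
```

View pics/c4.png

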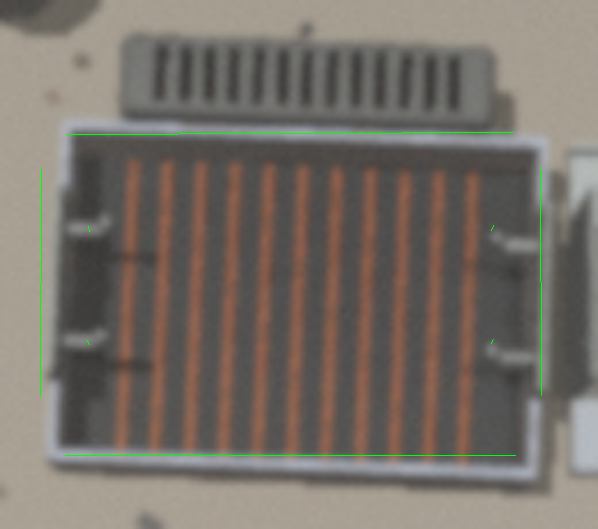

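>>> step_arm --deltas '[{"offset": [0,1,0],"roll": 0},{"offset": [0,2,0],"roll": 0},{"offset": [0,2.8,0],"roll": 0},{"offset": [0,2.8,0],"roll": 0},{"offset": [0,2.8,0],"roll": 0},{"offset": [0,2.8,0],"roll": 0},{"offset": [0,2.8,0],"roll": 0},{"offset": [0,2.8,0],"roll": 0},{"offset": [0,2.8,0],"roll": 0},{"offset": [0,2.6,0],"roll": 0},{"offset": [0,2,0],"roll": 0},{"offset": [0,1,0],"roll": 0}]'

```text
t: 26.85
tool_pos: [0.622, -0.0024, 0.191]
orientation: [-0.004, 3.141, 0.0]
force: [-0.0, -0.8, -5.9]
opening: 0.0095
```

>>> step_arm --deltas '[{"offset": [0,0,0],"roll": 0.022},{"offset": [0,0,0],"roll": 0.022},{"offset": [0,0,1],"roll": 0},{"offset": [0,0,2],"roll": 0},{"offset": [0,0,2],"roll": 0},{"offset": [0,0,1],"roll": 0},{"offset": [0,0,0],"roll": 0},{"offset": [0,0,0],"roll": 0}]'

```text
t: 27.85
tool_pos: [0.6227, -0.0042, 0.1315]
orientation: [0.067, 3.14, -0.0]
force: [0.2, -0.0, -5.9]
opening: 0.0093
```

```bash
python3 - <<'E'
from h import *
p=wrist("w11.png");s=cams.read_camera("scene")
st=robot.read_state();print(st["force"],st["wrist_torque"],st["opening"])
go(.621,-.004,.0715,177.5)
a=cv2.resize(p["pixels"],(400,300)); b=cv2.resize(s["pixels"][190:370,270:510],(400,300))
cv2.imwrite('pics/c6.png',np.hstack([a,b])[:,:,::-1])
E
```

```text
[-0.41090343 -0.06871096 -6.52562423] [ 0.01747151 -0.05809259 -0.02312667] 0.009686760360843262
t 27.95 pos [ 0.623  -0.0042  0.132 ] phi 177.6 q6 -1.62 | offset cm [0.21 0.01 6.05] roll 0.001
```

View pics/c6.png

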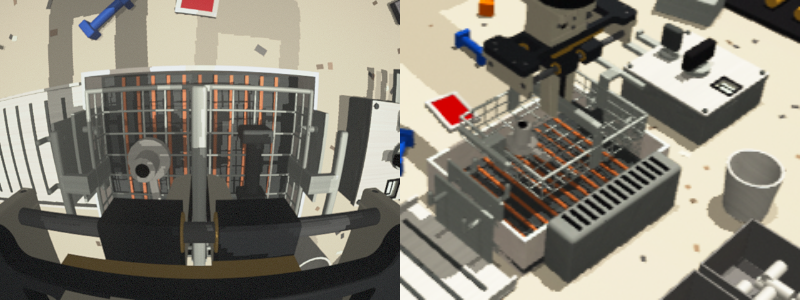

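>>> step_arm --deltas '[{"offset": [0.2,0,1],"roll": 0},{"offset": [0,0,1.5],"roll": 0},{"offset": [0,0,1.5],"roll": 0},{"offset": [0,0,0.7],"roll": 0},{"offset": [0,0,0.3],"roll": 0},{"offset": [0,0,0.2],"roll": 0},{"offset": [0,0,0],"roll": 0}]'

```text
t: 28.82
tool_pos: [0.6205, -0.0041, 0.0792]
orientation: [0.067, 3.14, -0.0]
force: [-0.5, 0.3, -6.6]
opening: 0.0098
```

>>> step_arm --deltas '[{"offset": [0,0,0.2],"roll": 0},{"offset": [0,0,0.2],"roll": 0},{"offset": [0,0,0.2],"roll": 0},{"offset": [0,0,0],"roll": 0},{"offset": [0,0,0],"roll": 0}]'

```text
t: 29.45
tool_pos: [0.6202, -0.0041, 0.0728]
orientation: [-0.067, -3.141, -0.0]
force: [0.6, 0.1, -6.8]
opening: 0.0094
```

```bash
python3 - <<'E'
from h import *
st=robot.read_state();print(st["force"],st["wrist_torque"],st["opening"])
go(.621,-.004,.0715,177.5)
E
```

```text
[ 0.56558331  0.14351171 -6.80718515] [-0.05575317 -0.06237222  0.05109696] 0.009410841452711937
t 29.45 pos [ 0.6202 -0.0041  0.0728] phi 177.5 q6 -1.62 | offset cm [-0.08  0.01  0.13] roll 0.001
```

>>> step_arm --deltas '[{"offset": [0,0,0.1],"roll": 0},{"offset": [0,0,0.1],"roll": 0},{"offset": [0,0,0.1],"roll": 0},{"offset": [0,0,0],"roll": 0}]'

```text
t: 29.95
tool_pos: [0.6205, -0.0041, 0.0715]
orientation: [0.067, 3.14, -0.0]
force: [-7.5, 0.1, 7.2]
opening: 0.0092
```

>>> step_arm --deltas '[{"offset": [0,0,0],"roll": 0},{"offset": [0,0,0],"roll": 0},{"offset": [0,0,0],"roll": 0},{"offset": [0,0,-1],"roll": 0},{"offset": [0,0,-3],"roll": 0},{"offset": [0,0,-4],"roll": 0},{"offset": [0,0,-4],"roll": 0},{"offset": [0,0,-1],"roll": 0},{"offset": [0,0,0],"roll": 0}]' --fingers 2.6 --grip_force 30

```text
t: 31.08
tool_pos: [0.6206, -0.0041, 0.2005]
orientation: [0.067, 3.139, -0.0]
force: [-0.4, 0.5, -0.6]
opening: 0.0257
```

```bash
python3 - <<'E'
from h import *
p=wrist("w12.png");
find(p,"basket_grip",.088);find(p,"basket_bar",.078);find(p,"hub_mid",.056);find(p,"pin_grip",.089);find(p,"dial_grip",.085);find(p,"timer_notch",.052)
t=cams.read_camera("top");save(t,"t4.png")
s=cams.read_camera("scene");save(s,"s4.png")
for q,n in((t,"top"),(s,"scene")):
  for k in("pin_grip","dial_grip","timer_notch","pin"): print(n);find(q,k,H[k],False)
go(.53,.25,.2,177.5)
E
```

```text
basket_grip [317. 230.] 0.61 [ 0.6191 -0.0043]
basket_bar [457. 227.] 0.66 [0.6235 0.1136]
hub_mid [264. 213.] 0.58 [ 0.61   -0.0495]
pin_grip [621. 187.] 0.92 [0.586  0.2922]
pin_grip [612. 240.] 0.41 [0.6392 0.2891]
dial_grip [612. 240.] 0.83 [0.6412 0.2927]
timer_notch [601. 142.] 0.7 [0.5444 0.2928]
top
pin_grip [211. 171.] 0.6 [0.5847 0.2962]
top
dial_grip [220. 148.] 0.73 [0.6407 0.2767]
top
timer_notch [218. 190.] 0.61 [0.5452 0.2879]
top
pin [339. 167.] 0.71 [ 0.6007 -0.0117]
pin [218. 173.] 0.67 [0.5866 0.2878]
pin [506. 259.] 0.62 [ 0.3742 -0.4165]
scene
pin_grip [434. 213.] 0.66 [0.5915 0.297 ]
scene
dial_grip [449. 222.] 0.54 [0.6375 0.2957]
dial_grip [339. 290.] 0.26 [ 0.6257 -0.0723]
scene
timer_notch [414. 218.] 0.64 [0.5429 0.2863]
scene
pin [429. 221.] 0.62 [0.5805 0.2958]
t 31.93 pos [ 0.6202 -0.0041  0.1999] phi 177.5 q6 -1.62 | offset cm [ 1.01e+01  2.50e+01 -1.00e-02] roll 0.001
```

>>> step_arm --deltas '[{"offset": [-0.3,4.95,-0.4],"roll": 0},{"offset": [-0.3,4.95,-0.4],"roll": 0},{"offset": [-0.3,4.95,-0.4],"roll": 0},{"offset": [-0.3,4.95,-0.4],"roll": 0},{"offset": [-0.3,4.95,-0.4],"roll": 0},{"offset": [-0.3,4.95,-0.4],"roll": 0},{"offset": [0,0,0],"roll": 0},{"offset": [0,0,0],"roll": 0}]' --fingers 6

```text
t: 32.92
tool_pos: [0.6508, 0.2917, 0.2235]
orientation: [-0.066, -3.141, 0.001]
force: [0.0, 0.2, -0.7]
opening: 0.0597
```

```bash
python3 - <<'E'
from h import *
p=wrist("w13.png");
for k in("pin_grip","dial_grip","timer_notch","pin"): find(p,k,H[k])
cv2.imwrite('pics/c7.png',cv2.resize(p["pixels"][110:350,200:440],(600,600),interpolation=cv2.INTER_CUBIC)[:,:,::-1])
for d in cams.silhouettes(p,"dial_grip")[:2]:
    print("dial",d["score"],d["xy"],cv2.minAreaRect(np.argwhere(d["mask"])[:,::-1].astype(np.float32)))
go(.587,.292,.2,180)
np.save('E13.npy',p["extrinsics"])
E
```

```text
pin_grip [316. 154.] 0.64 [0.5911 0.2931]
pin_grip [315. 147.] 0.5 [0.5856 0.2923]
dial_grip [316. 213.] 0.95 [0.641 0.291]
timer_notch [315.  96.] 0.82 [0.5405 0.294 ]
pin [314. 149.] 0.93 [0.5886 0.2906]
dial 0.74 [320.2, 216.6] ((323.1871032714844, 226.46548461914062), (87.09681701660156, 72.34708404541016), 64.29004669189453)
t 33.23 pos [0.6511 0.2908 0.224 ] phi 177.5 q6 -1.18 | offset cm [ 6.41 -0.16  2.4 ] roll -0.044
```

View pics/c7.png

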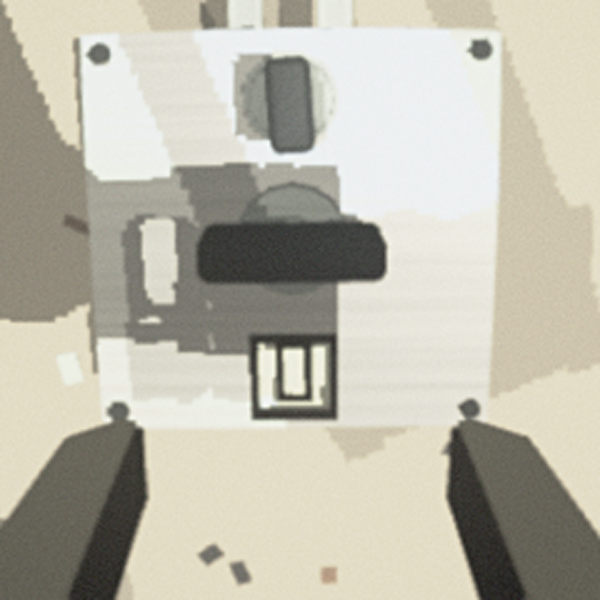

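```bash
python3 - <<'E'
import cv2,numpy as np
g=cv2.imread('pics/w13.png',0)[242:279,298:337]
for r in g: print(''.join(' .:-=+*#%@'[9-int(v)*10//256] for v in r))
E
```

```text
++++++++++++++++++++++++++++=+++++++=..
++****+++**+*****+*+**+****+********+:.
+**#################################+: 
+*###############%#############%####+:.
+*####*############################%*:.
+*#%#=-=+***#%###%#########*+++++*##+:.
++##*-..===+*###*******###+=-:--=+*#+:.
++*%*-..:---+#*=-------+##=.   .-+*%*:.
++*#*:  .. .=#*:       -*#=.    -+*#*:.
=+##*:      -#+.       -*#=.    -+*#*:.
:=*#+:      -#+.       -*#=.   .-+*#+:.
.-*#*:      -#+:       -*#=.   .-+*#+:.
.-*#*:      -#*:       -*#=.   .-+*#+:.
.-*#+:      -**-.      -*#=.   .-+*#+:.
.-*#+:      -#*-.      -*#=.   .-+*#+:.
.-*#*:      -#*-.      -*#=.   .-+*#+:.
.-*#*:      -**-.      -*#=.   .-+*#+:.
.:+#*:      -**-.      -*#=.   .-+*#+:.
..=**-.    .=#*-.      -*#=.   .-+*#+:.
..-**-.    :+#*-.      -*#=.   .-+*#+:.
..-**-.    -+**-.      :+#=.   .-+*#+:.
..-**-.    -=**-.      .+#=.   .-+*#+:.
..=#*-.    -=**-.      .+#+. .:-=+*#+:.
..=#*-.    -=**-.      .=#+. .-==+*#+:.
..=**-.    -=**=...    .+#+. .-==+*#+:.
..=**-.    -=*#+---:..:-+#+. .===+*#+:.
..-**-.    :=*##***++++*##+. .-==+*#+:.
..-**-.    :-+*######*###*+. .:==+*#+:.
..-**=.    .:--------------.  .-=+*#+:.
  :*#=.      ...............  .-=+*#+:.
  :*#+:  .:-------------------==++*#+:.
  -*#*=--=+*+++*+**+*+++++***++++*##+:.
  -*###*#*#*#*#####**#**#**##**#*###+:.
  :*################################+:.
  :*################################+:.
  :=++++++++=++=++++++++++++++++++++=:.
  ...............::::::::::::::::::::..
```

>>> step_arm --deltas '[{"offset": [4.3,0.2,1],"roll": 0},{"offset": [4.3,0.2,1],"roll": 0},{"offset": [0,0,0],"roll": 0},{"offset": [0,0,0],"roll": 0},{"offset": [0,0,0],"roll": 0}]' --fingers 4

```text
t: 33.85
tool_pos: [0.5668, 0.2995, 0.2051]
orientation: [0.069, 3.139, 0.001]
force: [0.9, -0.2, 0.4]
opening: 0.0401
```

```bash
python3 - <<'E'
from h import *
p=wrist("w14.png");
for k in("pin_grip","dial_grip","timer_notch","pin"): find(p,k,H[k])
go(.59,.293,.072,177.5)
g=p["pixels"][110:290,260:380]
cv2.imwrite('pics/c8.png',cv2.resize(g,(400,600),interpolation=cv2.INTER_CUBIC)[:,:,::-1])
np.save('E14.npy',p["extrinsics"])
E
```

```text
pin_grip [308. 254.] 0.89 [0.5858 0.2913]
dial_grip [315. 314.] 0.65 [0.6418 0.2943]
dial_grip [ 86. 276.] 0.25 [0.6016 0.0737]
timer_notch [309. 191.] 0.7 [0.5409 0.2936]
timer_notch [310. 259.] 0.49 [0.603  0.2911]
pin [310. 246.] 0.6 [0.5888 0.2923]
t 34.10 pos [0.5657 0.2995 0.2039] phi 177.5 q6 -1.12 | offset cm [-2.45 -0.54 13.19] roll 0.0
```

View pics/c8.png

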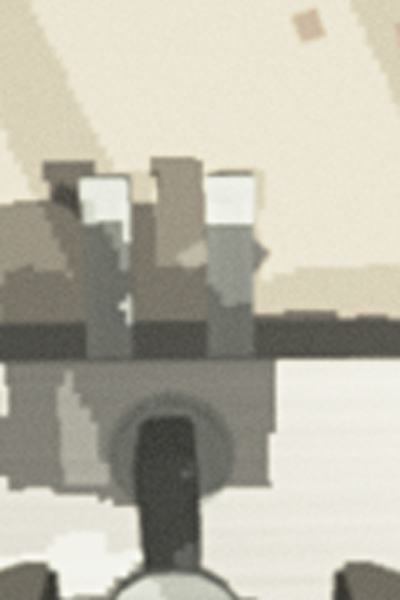

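```bash
python3 - <<'E'
from h import *
p=wrist()
for n,q,z in (("lipback",(310.6,176.6),.058),("face",(310.8,216.5),.052),("tip",(310.6,163.4),.058),("L",(299.6,190),.052),("R",(322.1,190),.052),("piptop",(310,235),.107)): print(n,toworld(p,q,z,True).round(4))
go(.589,.2925,.072,177.5)
E
```

```text
lipback [0.5258 0.2954 0.058 ]
face [0.5618 0.2937 0.052 ]
tip [0.5146 0.2959 0.058 ]
L [0.5378 0.2851 0.052 ]
R [0.5386 0.3046 0.052 ]
piptop [0.563  0.2941 0.107 ]
t 34.15 pos [0.5656 0.2995 0.2039] phi 177.5 q6 -1.12 | offset cm [-2.37 -0.6  13.19] roll 0.0
```

>>> step_arm --deltas '[{"offset": [-1.15,-0.25,4],"roll": 0},{"offset": [-1.1,-0.25,4],"roll": 0},{"offset": [0,0,3],"roll": 0},{"offset": [0,0,2.2],"roll": 0},{"offset": [0,0,0],"roll": 0},{"offset": [0,0,0],"roll": 0}]'

```text
t: 34.9
tool_pos: [0.5882, 0.2941, 0.0734]
orientation: [0.067, 3.139, 0.001]
force: [0.8, 0.0, -0.3]
opening: 0.0406
```

>>> step_arm --deltas '[{"offset": [0,0,0],"roll": 0},{"offset": [0,0,0],"roll": 0},{"offset": [0,0,0],"roll": 0},{"offset": [0,0,0],"roll": 0},{"offset": [0,0,0],"roll": 0},{"offset": [0,0,0],"roll": 0}]' --fingers 0

```text
t: 35.65
tool_pos: [0.5877, 0.2937, 0.0724]
orientation: [0.067, 3.14, 0.0]
force: [-1.5, -1.0, 4.5]
opening: 0.0138
```

```bash
python3 - <<'E'
from h import *
s=robot.read_state();print(s["force"],s["wrist_torque"],s["opening"])
go(.5438,.295,.14,177.5)
E
```

```text
[-1.50630767 -1.04441464  4.52366935] [-0.12279715  0.25744311  0.00637683] 0.013826223378706561
t 35.65 pos [0.5877 0.2937 0.0724] phi 177.5 q6 -1.14 | offset cm [ 4.39 -0.05 -6.76] roll 0.001
```

>>> step_arm --deltas '[{"offset": [0,0,-0.7],"roll": 0},{"offset": [0,0,-1],"roll": 0},{"offset": [0,0,-1.5],"roll": 0},{"offset": [0,0,-1.5],"roll": 0},{"offset": [0,0,-1.5],"roll": 0},{"offset": [0,0,-0.8],"roll": 0},{"offset": [0,0,0],"roll": 0},{"offset": [0,0,0],"roll": 0}]'

```text
t: 36.65
tool_pos: [0.587, 0.2935, 0.1411]
orientation: [-0.067, -3.14, 0.001]
force: [-0.4, -1.1, -1.1]
opening: 0.0139
```

```bash
python3 - <<'E'
from h import *
p=wrist("w15.png")
s=robot.read_state();print(s["force"],s["wrist_torque"],s["opening"])
find(p,"pin_grip",.089+.07);find(p,"timer_notch",.052);find(p,"pin",.058+.07)
go(.5438,.295,.0664,177.5)
E
```

```text
[ 0.24117151 -0.65607158 -0.48645332] [ 0.00424302 -0.00436906 -0.00311555] 0.013955857716250956
pin_grip [320. 312.] 0.95 [0.5877 0.2949]
pin_grip [555. 107.] 0.73 [0.496  0.4056]
timer_notch [317. 176.] 0.74 [0.5399 0.2953]
timer_notch [552. 105.] 0.7 [0.4851 0.4799]
pin [317. 282.] 0.58 [0.5862 0.2934]
t 36.85 pos [0.587  0.2934 0.141 ] phi 177.6 q6 -1.14 | offset cm [ 4.31 -0.03  7.47] roll 0.001
```

>>> step_arm --deltas '[{"offset": [1.5,0,0],"roll": 0},{"offset": [1.9,0,0],"roll": 0},{"offset": [1,0,0],"roll": 0},{"offset": [0,0,0],"roll": 0},{"offset": [0,0,1],"roll": 0},{"offset": [0,0,1.5],"roll": 0},{"offset": [0,0,1.5],"roll": 0},{"offset": [0,0,1],"roll": 0},{"offset": [0,0,0],"roll": 0},{"offset": [0,0,0],"roll": 0}]'

```text
t: 38.1
tool_pos: [0.5437, 0.2956, 0.0922]
orientation: [0.067, 3.14, 0.0]
force: [-0.1, 1.1, -0.5]
opening: 0.0139
```

>>> step_arm --deltas '[{"offset": [0,0,0.7],"roll": 0},{"offset": [0,0,0.6],"roll": 0},{"offset": [0,0,0.5],"roll": 0},{"offset": [0,0,0.3],"roll": 0},{"offset": [0,0,0.2],"roll": 0},{"offset": [0,0,0],"roll": 0}]'

```text
t: 38.85
tool_pos: [0.5434, 0.2955, 0.0687]
orientation: [-0.067, -3.141, 0.0]
force: [-0.4, -0.7, -1.4]
opening: 0.0137
```

```bash
python3 - <<'E'
from h import *
p=wrist("w16.png")
s=robot.read_state();print(s["force"],s["wrist_torque"],s["opening"])
go(.5438,.295,.0664,177.5)
E
```

```text
[-0.51370859 -0.05430243 -0.51601528] [ 0.0269033  -0.03300478  0.02021936] 0.01384416771329259
t 38.90 pos [0.5435 0.2955 0.0689] phi 177.6 q6 -1.11 | offset cm [-0.03 -0.05  0.25] roll 0.001
```

Lower the last 2.5 mm gently, release, and rise.

>>> step_arm --deltas '[{"offset": [0,0,0.15],"roll": 0},{"offset": [0,0,0.15],"roll": 0},{"offset": [0,0,0],"roll": 0},{"offset": [0,0,0],"roll": 0}]'

```text
t: 39.4
tool_pos: [0.5436, 0.2956, 0.0664]
orientation: [0.067, 3.14, 0.0]
force: [-2.3, -1.0, 5.3]
opening: 0.0137
```

>>> step_arm --deltas '[{"offset": [0,0,0],"roll": 0},{"offset": [0,0,0],"roll": 0},{"offset": [0,0,0],"roll": 0},{"offset": [0,0,-1],"roll": 0},{"offset": [0,0,-3],"roll": 0},{"offset": [0,0,-4],"roll": 0},{"offset": [0,0,-4],"roll": 0},{"offset": [0,0,0],"roll": 0},{"offset": [0,0,0],"roll": 0}]' --fingers 3.4

```text
t: 40.52
tool_pos: [0.5434, 0.2955, 0.1859]
orientation: [0.067, 3.141, 0.0]
force: [-0.7, -0.0, -0.2]
opening: 0.034
```

```bash
python3 - <<'E'
from h import *
p=wrist("w17.png");t=cams.read_camera("top");s=cams.read_camera("scene");save(t,"t5.png");save(s,"s5.png")
find(p,"pin_grip",.083);find(p,"pin",.052);find(p,"dial_grip",.085)
find(t,"pin_grip",.083,False);find(s,"pin_grip",.083,False)
go(.639,.2915,.16,90)
E
```

```text
pin_grip [319. 237.] 0.69 [0.5441 0.2966]
pin [313. 228.] 0.8 [0.5449 0.292 ]
dial_grip [318. 348.] 0.58 [0.642  0.2914]
pin_grip [334. 243.] 0.24 [0.4122 0.0022]
pin_grip [416. 217.] 0.46 [0.5676 0.2575]
pin_grip [260. 358.] 0.34 [ 0.6567 -0.3007]
t 40.92 pos [0.5432 0.2953 0.1851] phi 177.5 q6 -1.11 | offset cm [-9.6   0.03  2.5 ] roll 1.528
```

>>> step_arm --deltas '[{"offset": [-4.75,0,0],"roll": 0},{"offset": [-4.75,0,0],"roll": 0},{"offset": [0,0,0],"roll": 0.1745},{"offset": [0,0,0],"roll": 0.1745},{"offset": [0,0,0],"roll": 0.1745},{"offset": [0,0,0],"roll": 0.1745},{"offset": [0,0,0],"roll": 0.1745},{"offset": [0,0,0],"roll": 0.1745},{"offset": [0,0,0],"roll": 0.1745},{"offset": [0,0,0],"roll": 0.1745},{"offset": [0,0,0],"roll": 0.1745},{"offset": [0,0,0],"roll": 0}]' --fingers 3.6

```text
t: 42.42
tool_pos: [0.6383, 0.2914, 0.1855]
orientation: [-2.267, -2.175, 0.001]
force: [0.3, -0.4, 0.4]
opening: 0.036
```

```bash
python3 - <<'E'
from h import *
p=wrist("w18.png")
find(p,"dial_grip",.085)
go(.638,.2915,.070,87.5)
for d in cams.silhouettes(p,"dial")[:2]:
    m=d["mask"].astype(np.uint8); print(d["score"],d["xy"],m.sum(),cv2.boundingRect(m))
g=cv2.cvtColor(p["pixels"],cv2.COLOR_RGB2GRAY)[160:380:6,240:420:3]
for r in g: print(''.join(' .:-=+*#%@'[9-int(v)*10//256] for v in r))
E
```

```text
dial_grip [319. 240.] 0.83 [0.6393 0.2901]
t 42.52 pos [0.6383 0.2914 0.1856] phi 87.8 q6 0.39 | offset cm [ 1.000e-02 -3.000e-02  1.156e+01] roll 0.005
0.67 [326.0, 229.6] 3614 (294, 196, 106, 88)
0.52 [73.9, 143.9] 4109 (28, 62, 89, 142)
.....      ..............................................:::
.........................................................:::
.........................................................:::
.......  ................................................:::
......      .............................................:::
......      .............................................:::
.......     ............=+++-............................:::
......      ..........:#######...........................:::
.......     ..........-#######:..........................:::
..:---:...  ........---#######---........:#-::::..-+++#-.:::
:-----------:......=---#######---=:......:#+********+=#:..::
----####+..:-.....-----#######-----......:##.......:*=#.....
---=#####----.....----+#######-----..:...-*#=======*+=#.....
-----++=...::....::----#######----:..:...=+.......   =# ....
...:..
[... 696 characters left out ...]
=======+%%%#***********:.....
**********%%%%+=++===+=========++===++=%%%%************:....
**********%%%#=+==++=+====+==+========.=%%%#*********#%%%%%%
*********%%%%+==++==+==++========++++-..%%%%*********%%%%%%%
*********%%%%======+++=++===++++=++=+=..*%%%#********%%%%%%%
#******+%%%%#++===+=+=+=+==+==+=++====..-%%%%*********#*%%%%
#*******%%%%+=============+++=====+==+=..%%%%#********#**%%%
#**#***#%%%%*****************+*****+***-:+%%%#*****##*#*+%%%
#########################%##############################+#%%
*************#***##*########*#*#**#******#******#####**#+*@%
**************################*************************#+=%%
*****************************************************#%#+-@%
```

>>> step_arm --deltas '[{"offset": [0,0,4],"roll": 0},{"offset": [0,0,4],"roll": 0},{"offset": [0,0,2.5],"roll": 0},{"offset": [0,0,1],"roll": 0},{"offset": [0,0,0],"roll": 0},{"offset": [0,0,0],"roll": 0}]'

```text
t: 43.32
tool_pos: [0.6395, 0.2918, 0.0728]
orientation: [2.267, 2.174, 0.004]
force: [0.2, -1.4, 1.0]
opening: 0.0359
```

>>> step_arm --deltas '[{"offset": [0,0,0],"roll": 0},{"offset": [0,0,0],"roll": 0},{"offset": [0,0,0],"roll": 0},{"offset": [0,0,0],"roll": 0},{"offset": [0,0,0],"roll": 0},{"offset": [0,0,0],"roll": 0}]' --fingers 0

```text
t: 44.08
tool_pos: [0.638, 0.2916, 0.0715]
orientation: [-2.267, -2.174, 0.0]
force: [-4.2, -0.2, 5.4]
opening: 0.0159
```

>>> step_arm --deltas '[{"offset": [0,0,0],"roll": 0.15},{"offset": [0,0,0],"roll": 0.15},{"offset": [0,0,0],"roll": 0.15},{"offset": [0,0,0],"roll": 0.15},{"offset": [0,0,0],"roll": 0}]'

```text
t: 44.7
tool_pos: [0.6386, 0.2914, 0.0715]
orientation: [2.809, 1.407, 0.001]
force: [-2.8, -0.7, 5.2]
opening: 0.0157
```

```bash
python3 - <<'E'
from h import *
s=robot.read_state();print(s["force"],s["wrist_torque"],s["opening"])
go(.638,.2915,.070,87.5-108)
E
```

```text
[-2.79154846 -0.73900105  5.17088707] [-0.20146832  0.66949216 -0.10547919] 0.01571433153651109
t 44.70 pos [0.6386 0.2914 0.0715] phi 53.2 q6 1.00 | offset cm [-0.03 -0.06  0.15] roll 1.287
```

>>> step_arm --deltas '[{"offset": [0,0,0],"roll": 0.15},{"offset": [0,0,0],"roll": 0.15},{"offset": [0,0,0],"roll": 0.15},{"offset": [0,0,0],"roll": 0.15},{"offset": [0,0,0],"roll": 0.15},{"offset": [0,0,0],"roll": 0.15},{"offset": [0,0,0],"roll": 0.15},{"offset": [0,0,0],"roll": 0.15},{"offset": [0,0,0],"roll": 0},{"offset": [0,0,0],"roll": 0}]'

```text
t: 45.95
tool_pos: [0.639, 0.2902, 0.0715]
orientation: [3.112, -0.42, 0.002]
force: [-1.6, -5.5, 6.0]
opening: 0.0155
```

>>> step_arm --deltas '[{"offset": [0,0,0],"roll": 0},{"offset": [0,0,0],"roll": 0},{"offset": [0,0,0],"roll": 0},{"offset": [0,0,-2],"roll": 0},{"offset": [0,0,-3],"roll": 0},{"offset": [0,0,0],"roll": 0},{"offset": [0,0,0],"roll": 0}]' --fingers 3.6

```text
t: 46.82
tool_pos: [0.6385, 0.2915, 0.1213]
orientation: [-3.112, 0.425, -0.001]
force: [0.2, -0.2, 0.1]
opening: 0.0363
```

>>> step_arm --deltas '[{"offset": [0,0,0],"roll": -0.18},{"offset": [0,0,0],"roll": -0.18},{"offset": [0,0,0],"roll": -0.18},{"offset": [0,0,0],"roll": -0.18},{"offset": [0,0,0],"roll": -0.18},{"offset": [0,0,0],"roll": -0.18},{"offset": [0,0,0],"roll": -0.18},{"offset": [0,0,0],"roll": -0.18},{"offset": [0,0,0],"roll": -0.18},{"offset": [0,0,0],"roll": -0.18},{"offset": [0,0,0],"roll": -0.18},{"offset": [0,0,0],"roll": -0.18}]'

```text
t: 48.32
tool_pos: [0.6374, 0.2911, 0.119]
orientation: [-1.834, -2.549, 0.004]
force: [0.4, -0.1, -0.3]
opening: 0.0361
```

>>> step_arm --deltas '[{"offset": [0,0,0],"roll": -0.18},{"offset": [0,0,0],"roll": -0.18},{"offset": [0,0,0],"roll": -0.18},{"offset": [0,0,0],"roll": -0.18},{"offset": [0,0,0],"roll": -0.18},{"offset": [0,0,0],"roll": -0.08},{"offset": [0,0,0],"roll": 0},{"offset": [0,0,0],"roll": 0}]'

```text
t: 49.32
tool_pos: [0.6379, 0.2913, 0.12]
orientation: [-0.431, -3.111, 0.001]
force: [0.3, -1.0, 0.2]
opening: 0.0357
```

```bash
python3 - <<'E'
from h import *
p=wrist("w19.png")
go(.638,.2915,.0715,87.5-103.1+180)
find(p,"dial_grip",.085)
E
```

```text
t 49.38 pos [0.638  0.2913 0.1202] phi 164.3 q6 -0.94 | offset cm [0.   0.02 4.87] roll -0.003
dial_grip [320. 274.] 0.61 [0.6416 0.2923]
```

>>> step_arm --deltas '[{"offset": [0,0,2],"roll": 0},{"offset": [0,0,2],"roll": 0},{"offset": [0,0,0.85],"roll": 0},{"offset": [0,0,0],"roll": 0},{"offset": [0,0,0],"roll": 0}]'

```text
t: 50.05
tool_pos: [0.6388, 0.2915, 0.0729]
orientation: [0.428, 3.112, 0.001]
force: [-1.0, -1.1, 0.5]
opening: 0.036
```

>>> step_arm --deltas '[{"offset": [0,0,0],"roll": 0},{"offset": [0,0,0],"roll": 0},{"offset": [0,0,0],"roll": 0},{"offset": [0,0,0],"roll": 0},{"offset": [0,0,0],"roll": 0},{"offset": [0,0,0],"roll": 0},{"offset": [0,0,0],"roll": 0.15},{"offset": [0,0,0],"roll": 0.15},{"offset": [0,0,0],"roll": 0.15},{"offset": [0,0,0],"roll": 0.15},{"offset": [0,0,0],"roll": 0.11},{"offset": [0,0,0],"roll": 0}]' --fingers 0

```text
t: 51.55
tool_pos: [0.6382, 0.2901, 0.073]
orientation: [1.486, 2.768, -0.003]
force: [-3.7, -6.9, 6.0]
opening: 0.0163
```

```bash
python3 - <<'E'
from h import *
s=robot.read_state();print(s["force"],s["wrist_torque"],s["opening"])
go(.638,.2915,.0715,123.6)
E
```

```text
[-3.65391578 -6.86674995  6.00028946] [-1.01576249  0.66435146 -0.12367406] 0.01631303376083243
t 51.55 pos [0.6382 0.2901 0.073 ] phi 123.5 q6 -0.23 | offset cm [0.13 0.06 0.15] roll -0.001
```

>>> step_arm --deltas '[{"offset": [0,0,0],"roll": 0},{"offset": [0,0,0],"roll": 0},{"offset": [0,0,0],"roll": 0},{"offset": [0,0,-2],"roll": 0},{"offset": [0,0,-4],"roll": 0},{"offset": [0,0,-5],"roll": 0},{"offset": [0,0,-4],"roll": 0}]' --fingers 3.6

```text
t: 52.42
tool_pos: [0.639, 0.2918, 0.2268]
orientation: [1.482, 2.768, 0.004]
force: [0.3, 0.7, -0.0]
opening: 0.0359
```

>>> step_arm --deltas '[{"offset": [0,0,0],"roll": -0.157},{"offset": [0,0,0],"roll": -0.157},{"offset": [0,0,0],"roll": -0.157},{"offset": [0,0,0],"roll": -0.157},{"offset": [0,0,0],"roll": -0.157},{"offset": [0,0,0],"roll": -0.157},{"offset": [-1.3,0,0],"roll": 0},{"offset": [0,0,0],"roll": 0},{"offset": [0,0,0],"roll": 0}]' --fingers 7

```text
t: 53.55
tool_pos: [0.6512, 0.291, 0.2231]
orientation: [0.065, 3.14, 0.001]
force: [-0.3, 0.5, -0.4]
opening: 0.0698
```

```bash
python3 - <<'E'
from h import *
p=wrist("w20.png"); go(.651,.291,.224,177.5)
g=cv2.imread('pics/w20.png',0)[240:280,296:340]
for r in g: print(''.join(' .:-=+*#%@'[9-int(v)*10//256] for v in r))
s=cams.read_camera("scene");save(s,"s6.png")
a=cv2.resize(p["pixels"][90:330,200:440],(400,400));b=cv2.resize(s["pixels"][160:380,270:510],(400,400))
cv2.imwrite('pics/c9.png',np.hstack([a,b])[:,:,::-1])
E
```

```text
t 53.60 pos [0.6511 0.291  0.2229] phi 177.6 q6 -1.18 | offset cm [ 0.01  0.   -0.11] roll 0.002
+++++++++++++++++++++++++++++++++++++++=:...
+++++++++++++++++++++++++++++++++++++++=:...
+++++++++++++*****++********+++++*+*+**+:...
++++**********#########**###*##########+:...
++++*##################################+:...
++++*##################################+:...
++++*###******###*******************###+:...
++++*##*++++++*##+===============-=+*##+:...
++++*##+=----=*#*=-------------::.-+*##+:...
++++*#*=.   .-*#+:               .-+*##+:...
===+*#*-.    -*#+.               .-+*##+:...
.::-*##=.    -*#+.       .       .-+*##=:...
...:=##=.    -*#+:               .-+*#*=:...
....=*#=.   .-*#+.               .-=*##=:...
....-*#=.    -*#+:               .-+*#*=:...
....=##=.    -*#+:               .-+*##=:...
....=*#=:    -*#*-:.:::.:.....   .-=*##=:...
....=*#=.    -*##*++*+*+*++=-.   .-+*##=:...
....-*#=.    -*#############=.   .:=*##=:...
....-*#=.    -*##=-------+##=.    .-*##=:...
....-*#+:    -*#*:       -*#=.    .-*##=:...
....-*#+:   .-+#+:       :*#=.    .-*##=:...
....-*#+:   .:+#+.       -*#=.    .-*#*-:...
....-*#+:    .=#+:       -*#=.   .:=*#*-....
....=*#+:     -#*:       -*#=.  .:==*#*-:...
....=*#+:     -#*:   .   -*#=.  .-==*#*=:...
....-*#+:     =#*:      .=*#=.  .-==+#*-....
....-*#+:    .-#*:     .-=*#=.  .-==*#*-:...
....-*#+:     -*+:     .-=+*-.  .-==*#*-....
....-*#+:     .::.     .::-::.  .-==*#*-....
....-*#+:                      ..===*#*-:...
    :+#+:.      ..............:-====*#*-....
    .=#*+==-===================+++++*#*-....
    .=##****************************##*-....
    .=*###############################*-....
    .=*###############################*-....
    .-********************************+-....
     :-===========---------------------:....
     ............::...........:.............
                ............................
```

View pics/c9.png

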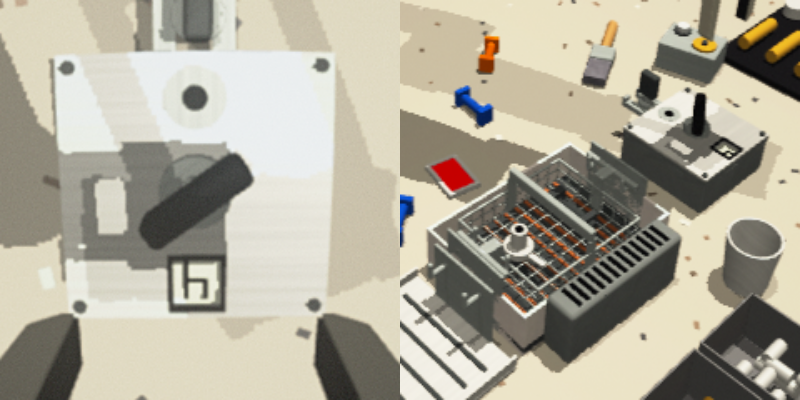

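```bash
python3 - <<'E'
from h import *
print(robot.read_state()["force"]); print(robot.close_job())
E
```

```text
[0.3563473  0.31789531 1.35228402]
the job is handed in; nothing more can be done
None
```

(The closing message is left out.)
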